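# Rock the sorting gate and feed the ballast balls

### The arm

A 6-joint arm with a two-finger parallel gripper is mounted at the origin on the work surface. World frame = base frame: x ahead of the robot, y to its left, z up, the work surface at z = 0. Lengths are in m, angles in rad, forces in N, time in s.
With the tool pointing down it reaches from about 0.35 to 0.775 m from the base axis. Payload 7.3 kg.
Tool frame: the origin (TCP) lies on the centre line of the jaws, within the pads' length; the fingertips stand 11 mm ahead of it and the grasp point (between the pads) lies 8 mm behind it; z points along the fingers, y is the direction in which the jaws open and shut (so a half turn about z gives the same grasp; the last joint's range is limited). The gripper opens to 92 mm and grips with 3 to 60 N. Pads are 19 mm wide; open, the fingers measure 130 mm over their backs; the gripper's body (75 mm by 190 mm) begins 47 mm behind the grasp point.
Start: joints at [0.985, 0.342, 1.524, -0, 1.275, -0.146], TCP at [0.224, 0.475, 0.238] pointing down, gripper open.
Joint ranges: [-2.53, 2.53], [-0.77, 2.02], [0.04, 2.7], [-1, 4.14], [0.28, 2.66], [-3.11, 3.11]. Speed limits (rad/s): [2.57, 2.57, 3.14, 3.14, 3.14, 3.14].

### API

Orientations are given as [roll, pitch, yaw] about the fixed x, y, z axes, in that order (R = Rz(yaw) Ry(pitch) Rx(roll)).
In Python, from cell import robot gives the robot as it stands.
- The arm moves only by the tool jog_arm, never from a script. Its argument "deltas" is one flat list of numbers, 6 for each row, row after row: the shift along the world's x, y, z in units of 0.1 m (1.0 is 0.1 m), then the turn, a rotation vector about the world's x, y, z in units of 90 degrees (1.0 is 90 degrees). A call has 1 to 5 rows; each row is the pose to reach, as a shift and turn from the pose commanded when the call began; what a row does not reach only later rows make up. A row lasts 1/12 s, in which the tool goes at most 41.7 mm and 7.16 degrees, less where a joint would pass 70% of its speed; a pose out of reach is approached as far as the arm can. A call with a number of a shift or a turn outside -1 to 1 is refused whole. A call with a gripper value outside its range is refused whole. "claw" is the opening, from 0 (shut) to 1 (fully open), set as the call begins (left out, the last holds). The fingers move at their own pace and stop on an object; "newtons" is the grip in N (left out, the last holds). Time passes only in rows, so rows that repeat a pose let the fingers close. It gives the time, the measured TCP pose, the force and the opening at its end, in the units of the state.
- robot.observe(): the state, without advancing time (a new reading comes with each control period).
- robot.read_camera(name): name is "scene" or "top"; returns the picture (384x512x3 uint8, red, green, blue); there is no depth.
- robot.camera_params(name): a dict with "fx", "fy", "cx", "cy" (pixels), "k1" (the pictures are not rectified: a ray, as slopes to the right and down, at radius r is drawn at 1 + k1 r^2 times it, then the intrinsics apply), "R" (3x3) and "t" (3): a world point X has camera coordinates R X + t. Camera axes: x right, y down, z forward; pixel columns grow to the right and rows downward; lengths in m; the calibration is good to about 2 mm. A picture is of the moment at which its call begins. camera_params takes no time and is no camera call.
- robot.hand_in(): hands the job in, once; it reports no verdict.
The state is a dict: "time": time; "qpos": joint angles; "qvel": joint speeds; "joint_efforts": joint torques, N m; "tool_pos": TCP position; "tool_rot": TCP orientation; "contact_force": force on the tool from outside, world axes, zero at the start; "torque": the same for the moment, N m; "opening": finger opening in m.
Only numpy, scipy, OpenCV 4.12 (cv2) and the standard library are available. Lean on these libraries where they do the work, as an engineer would, in place of code of your own. Each camera call takes 0.05 s, during which the arm holds its last target. There are 200 camera calls.

### The job

The ball sorter's seesaw gate is tipped towards one tray; push it over its pivot so that it slopes to the other tray and stays there. Then press the brass pad beside the feed rail down, and let go, so that both steel balls roll off the rail, over the gate and into that other tray. Do not touch or lift the balls, and leave the tape roll, mug and screwdriver alone.

Things in the scene. Friction and masses are not known exactly. Their poses are not given: they have to be found in the camera images.
- sorter: Metal ball sorter, dark frame, bright gate, fixed to the table. Origin on the table below the gate; x along the rail, away from the robot; y along the gate to the left tray. Rail: channel 48 mm wide, walls 18 mm high, floor 124 mm up at x = 205 mm falling to 99 mm at x = 30 mm. Either side a chute (y = 90 to 155 mm) falls into an open tray (y = 155 to 255 mm, 104 mm wide, walls to 70 mm).
- gate (a joint): Tilt of the seesaw gate: steel trough 200 mm long (sorter y), 52 mm wide, on a pivot 60 mm above the table, trough floor 30 mm above the pivot. Positive: left (+y) end low, balls run to the left tray; negative: right end low. Stops at +/-0.3 rad. Top-heavy (0.6 kg): rests on either stop and falls over by itself past the middle; 1 to 2 N on a tab moves it.
- tab_left (a point): Middle of the top face of the gate's left finger tab, a steel plate 46 (sorter x) by 40 mm (y) on the gate's robot side; a wall 30 mm high stands 26 mm from here towards +x. 85 mm left of the pivot, 52 mm to its robot side, 30 mm above it: 114 mm above the table when raised, 64 mm when down, 18 mm further out when down. Pressing the raised tab down rocks the gate.
- tab_right (a point): The same point on the gate's right finger tab, 85 mm right of the pivot.
- release (a joint): Travel of the spring release in m: 0 up (a blade across the rail holds the balls), 0.018 fully down (the blade is sunk below the rail's floor; both balls roll to the tray in about 2 s if kept down). The way is free from 0.016. Needs 1 N to start, 4 N fully down; springs back when let go.
- pad_top (a point): Middle of the upper face of the release's press pad, a brass square 36 by 36 mm and 6 mm thick, 58 mm left of the feed rail's middle line, 143 mm above the table when up. It moves straight down.
- ball_a_center (a point): Centre of the first steel ball, 32 mm diameter, 0.13 kg, lying in the feed rail against the blade.
- ball_b_center (a point): Centre of the second, equal ball, just behind it on the rail.
- tape: Grey roll of tape lying flat, 104 mm across, 48 mm high, on the table beyond the left tray. Origin under its centre. Leave alone.
- mug: White mug, 80 mm across, 95 mm high, on the table beyond the right tray. Origin under its centre. Leave alone.
- driver: Screwdriver lying on the table between the robot and the sorter. Leave alone.
Mind the look-alikes: they are no part of the job. What is shaped like the part that bears ball_a_center but turquoise is not meant. What is shaped like the part that bears ball_b_center but red is not meant.

How it is judged:
By the outcome, as a careful person would: the job done as asked, in the order asked, and still so for the second after the job is handed in, with the robot touching nothing.
It also fails if it takes over 48 s, if anything falls off the work surface, if the arm or the gripper's body presses on something with over 40 N, if the wrist force passes 120 N, or if a joint passes its speed limit or range.

## Working session

There is one attempt and no reset: what is moved stays moved. The work goes in short steps, Python scripts to look and compute and a tool call to move; the robot and the scene stay as the last step left them, time stands still between calls to the robot, and variables do not carry over. Pictures are saved under pics/ and viewed, about 8 in all and at most 12, crops included, and the job is handed in when it is done.

Besides the shell and the picture viewer there is one more tool, called after ">>>" as name(argument=value, ...) on one line, values as JSON. jog_arm: Moves the arm, as the interface text tells. Its arguments: {"type":"object","properties":{"deltas":{"type":"array","items":{"type":"number"}},"claw":{"type":"number"},"newtons":{"type":"number"}},"required":["deltas"]}

```bash
mkdir -p pics; cat > h.py <<'E'
import numpy as np, cv2
from cell import robot
def snap(c,name):
    im=robot.read_camera(c); cv2.imwrite(f'pics/{name}.png',cv2.cvtColor(im,cv2.COLOR_RGB2BGR)); return im
def K(p): return np.array([[p['fx'],0,p['cx']],[0,p['fy'],p['cy']],[0,0,1.]])
def proj(c,X):
    p=robot.camera_params(c); x=np.atleast_2d(X)@np.array(p['R']).T+np.array(p['t']); s=x[:,:2]/x[:,2:]
    s=s*(1+p['k1']*(s**2).sum(1,keepdims=True)); return s*[p['fx'],p['fy']]+[p['cx'],p['cy']]
def ray(c,uv):
    p=robot.camera_params(c); R=np.array(p['R']); 
    s=cv2.undistortPoints(np.array([[uv]],float),K(p),np.array([p['k1'],0,0,0.]))[0,0]
    return -R.T@np.array(p['t']), R.T@np.array([*s,1.])
def onz(c,uv,z):
    o,d=ray(c,uv); return o+d*(z-o[2])/d[2]
E
python3 - <<'E'
from h import *
for c in('scene','top'):
    im=snap(c,c+'1'); p=robot.camera_params(c); print(c,np.round(-np.array(p['R']).T@p['t'],3),p['k1'],p['fx'])
a=cv2.imread('pics/top1.png');cv2.imwrite('pics/top1b.png',cv2.resize(a,(800,600),interpolation=cv2.INTER_CUBIC))
a=cv2.imread('pics/scene1.png');cv2.imwrite('pics/scene1b.png',cv2.resize(a,(800,600),interpolation=cv2.INTER_CUBIC))
print(robot.observe())
E
```

```text
scene [ 1.044 -0.105  0.862] 0.04564321848685337 463.4998415583149
top [0.517 0.037 0.772] -0.02481431317120619 370.829836988399
{'time': 0.1, 'qpos': array([ 9.85018414e-01,  3.42615348e-01,  1.52489023e+00, -4.94984778e-06,
        1.27541063e+00, -1.46014423e-01]), 'qvel': array([-4.08678024e-04, -2.92733987e-03, -2.73207823e-03,  9.87996481e-05,
        1.71731691e-03, -4.33942511e-04]), 'joint_efforts': array([ 1.68677190e-03, -4.32008529e+01, -2.44692868e+01,  7.18220067e-02,
        5.27566276e-02, -5.88615740e-05]), 'tool_pos': array([0.22330499, 0.47476838, 0.23714493]), 'tool_rot': array([-3.14028249e+00, -1.87890009e-04,  2.70183048e+00]), 'contact_force': array([ 0.04876457, -1.00832696, -0.56510367]), 'torque': array([ 0.00842763, -0.00124278,  0.01172744]), 'opening': 0.09175918828648555}
```

View pics/top1b.png

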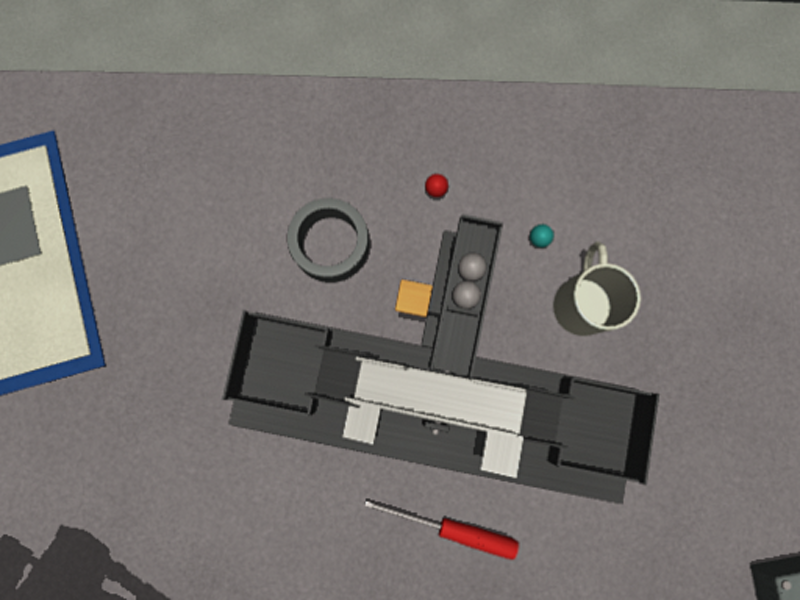

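View pics/scene1b.png

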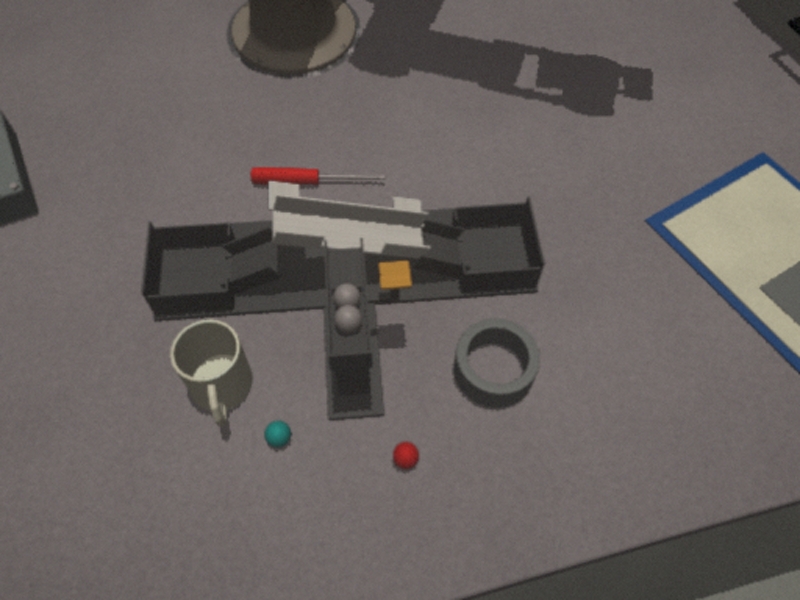

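Top view shows the tabs at (361,424) and (500,454) and the pad at (414,298). The right tab looks like the raised one, so I'll check that with numbers.

```bash
python3 - <<'E'
from h import *
im=cv2.imread('pics/top1.png'); sc=cv2.imread('pics/scene1.png')
def cen(im,m,box=None):
    n,l,s,c=cv2.connectedComponentsWithStats(m.astype(np.uint8)); i=1+np.argmax(s[1:,4]); return c[i],s[i],l==i
def orange(im):
    h=cv2.cvtColor(im,cv2.COLOR_BGR2HSV); return (h[...,0]>10)&(h[...,0]<25)&(h[...,1]>130)&(h[...,2]>120)
ct,s,_=cen(im,orange(im)); cs,s2,m=cen(sc,orange(sc)); print(ct,s,cs,s2)
print('pad', onz('top',ct,.143), onz('scene',cs,.143))
# tabs in the top view: bright pixels in windows
g=im.min(2)
for nm,(u0,u1,v0,v1) in dict(L=(216,246,259,290),R=(304,338,276,312)).items():
    m=np.zeros(g.shape,bool); m[v0:v1,u0:u1]=g[v0:v1,u0:u1]>150
    c,s,mm=cen(im,m); r=cv2.minAreaRect(np.argwhere(mm)[:,::-1].astype(np.float32)); print(nm,c,s,r)
    for z in(.114,.064): print(z,onz('top',r[0],z))
# hypotheses
L={z:onz('top',(231,271.5),z) for z in(.114,.064)};R={z:onz('top',(320.5,290.5),z) for z in(.114,.064)}
for zl,zr in((.114,.064),(.064,.114)):
    d=L[zl]-R[zr]; print(zl,np.hypot(*d[:2]),np.arctan2(-d[0],d[1]))
print([onz('top',np.array(b)/1.5625,z) for b,z in(((467,294),.13),((472,266),.134))])
E
```

```text
[264.32857143 190.35714286] [253 179  24  24 420] [252.31511254 175.19614148] [243 167  20  17 311]
pad [0.61100196 0.01487881 0.143     ] [0.61472945 0.01502308 0.143     ]
L [231.46412556 270.19506726] [220 259  26  25 446] ((231.8235321044922, 269.2059326171875), (21.100597381591797, 24.738632202148438), 14.03624439239502)
0.114 [0.47502484 0.06816163 0.114     ]
0.064 [0.47180022 0.07053455 0.064     ]
R [321.14144737 289.72039474] [308 276  27  30 608] ((321.1000061035156, 289.70001220703125), (22.80789566040039, 27.280033111572266), 10.30484676361084)
0.114 [ 0.44274033 -0.08808972  0.114     ]
0.064 [ 0.43706178 -0.09759339  0.064     ]
0.114 0.16970073669092958 -0.21063883609880468
0.064 0.161139220363869 -0.16314162490463727
[array([ 0.61820328, -0.0461617 ,  0.13      ]), array([ 0.6495319 , -0.05111583,  0.134     ])]
```

Left end low with the right tab raised fits: tab spacing is 161 mm against 162 expected, and the yaw of -0.163 agrees with the line through the balls. I'll press the right tab with closed fingers, at yaw about 1.41 and near (0.437, -0.095).

>>> jog_arm(deltas=[0.36,-0.95,0,0,0,-0.137,0.36,-0.95,0,0,0,-0.137,0.36,-0.95,0,0,0,-0.137], claw=0, newtons=10)

```text
time: 0.35
tool_pos: [0.2597, 0.3768, 0.2371]
tool_rot: [-3.139, 0.001, 2.482]
contact_force: [0.7, 0.5, 0.5]
opening: 0.0765
```

>>> jog_arm(deltas=[0.36,-0.95,0,0,0,-0.137,0.36,-0.95,0,0,0,-0.137,0.36,-0.95,0,0,0,-0.137])

```text
time: 0.6
tool_pos: [0.2958, 0.2817, 0.2374]
tool_rot: [-3.14, 0.001, 2.265]
contact_force: [0.3, 0.2, -0.1]
opening: 0.0566
```

>>> jog_arm(deltas=[0.36,-0.95,0,0,0,-0.137,0.36,-0.95,0,0,0,-0.137,0.36,-0.95,0,0,0,-0.137])

```text
time: 0.85
tool_pos: [0.3321, 0.1869, 0.2376]
tool_rot: [-3.141, 0.001, 2.05]
contact_force: [0.7, 0.9, -0.1]
opening: 0.0367
```

>>> jog_arm(deltas=[0.36,-0.95,0,0,0,-0.137,0.36,-0.95,0,0,0,-0.137,0.36,-0.95,0,0,0,-0.137])

```text
time: 1.1
tool_pos: [0.3684, 0.0917, 0.2377]
tool_rot: [3.141, 0.001, 1.834]
contact_force: [-0.2, 1.0, 0.9]
opening: 0.0167
```

>>> jog_arm(deltas=[0.36,-0.95,0,0,0,-0.137,0.36,-0.95,0,0,0,-0.137,0.36,-0.95,0,0,0,-0.137])

```text
time: 1.35
tool_pos: [0.4047, -0.0036, 0.2377]
tool_rot: [3.141, 0.001, 1.619]
contact_force: [1.0, -1.0, 0.2]
opening: 0.0009
```

>>> jog_arm(deltas=[0.36,-0.95,0,0,0,-0.137,0.36,-0.95,0,0,0,-0.137,0.36,-0.95,0,0,0,-0.137,0.36,-0.95,0,0,0,-0.137,0.36,-0.95,0,0,0,-0.137])

```text
time: 1.77
tool_pos: [0.4392, -0.0955, 0.2371]
tool_rot: [-3.14, -0.001, 1.409]
contact_force: [-0.0, 0.5, -1.1]
opening: 0.0008
```

>>> jog_arm(deltas=[-0.03,0,-0.4,0,0,0,-0.03,0,-0.7,0,0,0,-0.03,0,-0.95,0,0,0,-0.03,0,-0.95,0,0,0])

```text
time: 2.1
tool_pos: [0.4331, -0.0925, 0.1389]
tool_rot: [-3.133, -0.002, 1.412]
contact_force: [-0.1, 0.1, -0.4]
opening: 0.0001
```

>>> jog_arm(deltas=[0,0,-0.08,0,0,0,0,0,-0.16,0,0,0,0,0,-0.24,0,0,0,0,0,-0.3,0,0,0,0,0,-0.3,0,0,0])

```text
time: 2.52
tool_pos: [0.4362, -0.0947, 0.1121]
tool_rot: [-3.141, -0.0, 1.411]
contact_force: [0.3, -1.4, -0.6]
opening: 0.0004
```

>>> jog_arm(deltas=[0,0,-0.06,0,0,0,0,0,-0.12,0,0,0,0,0,-0.18,0,0,0,0,0,-0.24,0,0,0,0,0,-0.3,0,0,0])

```text
time: 2.93
tool_pos: [0.4364, -0.0949, 0.0821]
tool_rot: [-3.141, -0.0, 1.411]
contact_force: [0.1, -0.2, -0.1]
opening: 0.0004
```

>>> jog_arm(deltas=[0,0,0,0,0,0,0,0,0.3,0,0,0,0,0,0.6,0,0,0,0,0,1,0,0,0,0,0,1,0,0,0])

```text
time: 3.35
tool_pos: [0.4398, -0.0961, 0.1889]
tool_rot: [3.13, 0.002, 1.411]
contact_force: [1.9, -1.3, 1.0]
opening: 0.0009
```

>>> jog_arm(deltas=[0,0,0.4,0,0,0,0.2,0.3,0.5,0,0,0,0.7,0.5,0.5,0,0,0,0.9,0.6,0.5,0,0,0,0.9,0.6,0.5,0,0,0])

```text
time: 3.77
tool_pos: [0.5309, -0.0328, 0.2325]
tool_rot: [3.138, -0.001, 1.413]
contact_force: [-2.0, 0.2, -1.0]
opening: 0.0008
```

```bash
python3 - <<'E'
from h import *
o=robot.observe();print(o['tool_pos'],o['contact_force'])
a=cv2.cvtColor(snap('top','t2'),cv2.COLOR_RGB2BGR);b=cv2.cvtColor(snap('scene','s2'),cv2.COLOR_RGB2BGR)
cv2.imwrite('pics/both2.png',cv2.resize(np.vstack([a[120:330,130:430],b[80:290,80:380]]),(800,1120))[:, :] if 0 else cv2.resize(np.hstack([a[120:330,130:430],b[80:290,80:380]]),(800,280)))
E
```

```text
[ 0.53091843 -0.032795    0.23247049] [-2.04544446  0.2400424  -1.0306538 ]
```

View pics/both2.png

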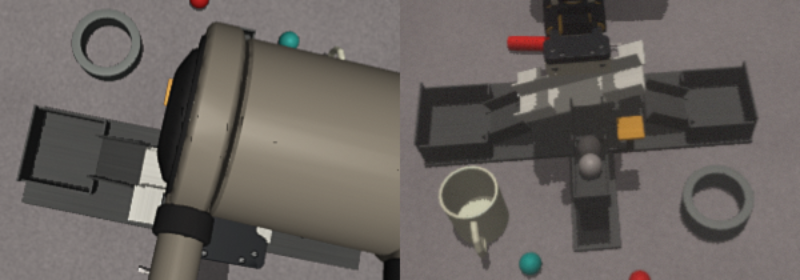

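The scene view shows the gate now sloping to image left, which is the right tray, and both balls are still held at (590,160). Next is the pad.

>>> jog_arm(deltas=[0.4,0.25,0,0,0,0,0.82,0.49,0,0,0,0,0.82,0.49,0,0,0,0,0.82,0.49,0,0,0,0,0.82,0.49,0,0,0])

```text
invalid input at $.deltas: expected a multiple of 6 numbers
```

>>> jog_arm(deltas=[0,0,-0.35,0,0,0,0,0,-0.6,0,0,0,0,0,-0.7,0,0,0,0,0,-0.7,0,0,0])

```text
time: 4.2
tool_pos: [0.5243, -0.0351, 0.1606]
tool_rot: [-3.136, -0.0, 1.41]
contact_force: [0.6, -0.7, 0.1]
opening: 0.0006
```

The lateral move was refused because I miscounted its numbers, so the arm went down over the gate instead. The fingertips stopped at about 0.150 m, above everything there, with no contact force. I'll raise it and redo the move.

>>> jog_arm(deltas=[0,0,0.3,0,0,0,0,0,0.6,0,0,0,0.4,0.25,0.6,0,0,0,0.85,0.5,0.6,0,0,0,0.85,0.5,0.6,0,0,0])

```text
time: 4.62
tool_pos: [0.6151, 0.0167, 0.2257]
tool_rot: [3.135, -0.002, 1.411]
contact_force: [-1.9, -0.8, -1.0]
opening: 0.0004
```

>>> jog_arm(deltas=[0,0,0,0,0,0,0,0,0,0,0,0,0,0,0,0,0,0])

```text
time: 4.87
tool_pos: [0.6107, 0.0144, 0.2235]
tool_rot: [3.141, 0.0, 1.41]
contact_force: [-0.3, -0.6, -1.1]
opening: 0.0006
```

```bash
python3 - <<'E'
from h import *
o=robot.observe();print(o['time'],o['tool_pos'],o['contact_force'])
b=cv2.cvtColor(snap('scene','s3'),cv2.COLOR_RGB2BGR)
cv2.imwrite('pics/s3b.png',cv2.resize(b[50:290,60:380],(800,600)))
E
```

```text
4.8667 [0.61073495 0.01436619 0.22354132] [-0.27942207 -0.64549125 -1.08369771]
```

View pics/s3b.png

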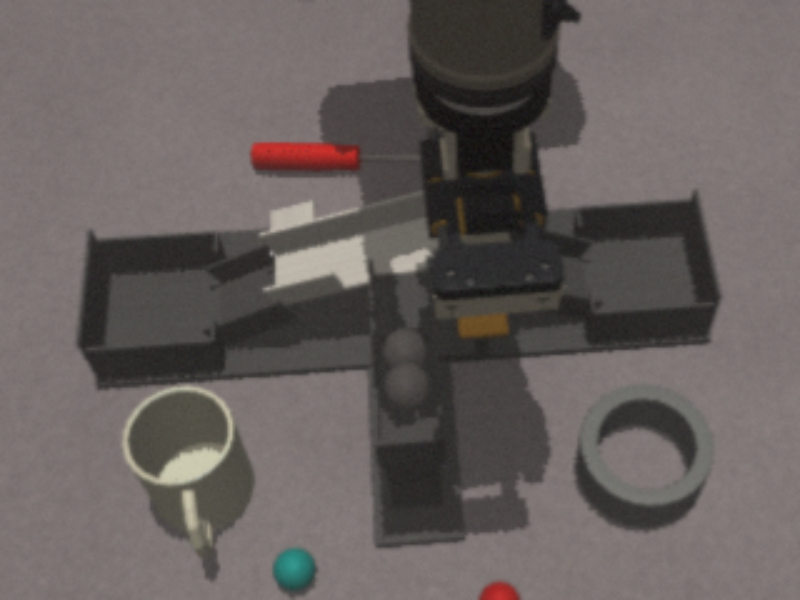

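The gate slopes down to the left of the image, towards the right tray. The gripper is over the pad and the balls are still behind the blade.

>>> jog_arm(deltas=[0.02,0.02,-0.3,0,0,0,0.02,0.02,-0.55,0,0,0,0.02,0.02,-0.62,0,0,0,0.02,0.02,-0.62,0,0,0])

```text
time: 5.25
tool_pos: [0.6117, 0.0165, 0.1592]
tool_rot: [-3.137, 0.0, 1.41]
contact_force: [0.2, -0.2, 0.4]
opening: 0.0005
```

>>> jog_arm(deltas=[0,0,-0.06,0,0,0,0,0,-0.12,0,0,0,0,0,-0.18,0,0,0,0,0,-0.22,0,0,0,0,0,-0.22,0,0,0])

```text
time: 5.67
tool_pos: [0.614, 0.0168, 0.1388]
tool_rot: [3.14, 0.0, 1.411]
contact_force: [2.0, -2.6, 3.2]
opening: 0.0005
```

>>> jog_arm(deltas=[0,0,-0.02,0,0,0,0,0,-0.04,0,0,0,0,0,-0.04,0,0,0,0,0,-0.04,0,0,0,0,0,-0.04,0,0,0])

```text
time: 6.08
tool_pos: [0.6141, 0.0168, 0.1359]
tool_rot: [3.139, 0.0, 1.411]
contact_force: [0.3, -1.6, 8.7]
opening: 0.0
```

```bash
python3 - <<'E'
from h import *
o=robot.observe();print(o['time'],o['tool_pos'],o['contact_force'])
b=cv2.cvtColor(snap('scene','s4'),cv2.COLOR_RGB2BGR)
cv2.imwrite('pics/s4b.png',cv2.resize(b[50:290,60:380],(640,480)))
E
```

```text
6.0833 [0.61407396 0.01683546 0.13594984] [ 0.30044966 -1.58397587  8.73017683]
```

View pics/s4b.png

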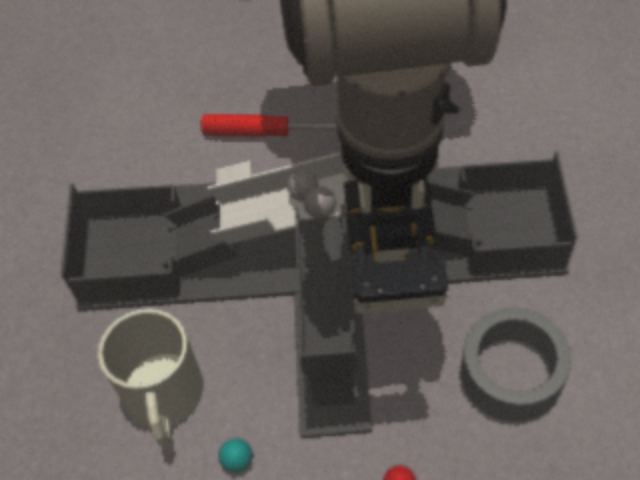

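The pad is fully down (8.7 N, on its stop), and both balls have left the rail and are on the gate at about (310,190). I'll hold for 2 s, then let go.

>>> jog_arm(deltas=[0,0,0,0,0,0,0,0,0,0,0,0,0,0,0,0,0,0,0,0,0,0,0,0,0,0,0,0,0,0])

```text
time: 6.55
tool_pos: [0.6141, 0.0168, 0.136]
tool_rot: [3.139, 0.0, 1.411]
contact_force: [-0.6, -2.6, 7.8]
opening: 0.0002
```

>>> jog_arm(deltas=[0,0,0,0,0,0,0,0,0,0,0,0,0,0,0,0,0,0,0,0,0,0,0,0,0,0,0,0,0,0])

```text
time: 6.97
tool_pos: [0.6141, 0.0168, 0.136]
tool_rot: [3.139, 0.0, 1.411]
contact_force: [-0.1, -1.5, 8.1]
opening: 0.0005
```

>>> jog_arm(deltas=[0,0,0,0,0,0,0,0,0,0,0,0,0,0,0,0,0,0,0,0,0,0,0,0,0,0,0,0,0,0])

```text
time: 7.38
tool_pos: [0.6141, 0.0168, 0.136]
tool_rot: [3.139, 0.0, 1.411]
contact_force: [0.3, -1.8, 7.4]
opening: 0.0005
```

>>> jog_arm(deltas=[0,0,0,0,0,0,0,0,0,0,0,0,0,0,0,0,0,0,0,0,0,0,0,0,0,0,0,0,0,0])

```text
time: 7.8
tool_pos: [0.6141, 0.0168, 0.136]
tool_rot: [3.139, 0.0, 1.411]
contact_force: [-0.7, -1.5, 8.4]
opening: 0.0004
```

>>> jog_arm(deltas=[0,0,0.1,0,0,0,0,0,0.2,0,0,0,0,0,0.5,0,0,0,0,0,0.9,0,0,0,0,0,0.9,0,0,0])

```text
time: 8.22
tool_pos: [0.6162, 0.0173, 0.233]
tool_rot: [3.13, -0.001, 1.411]
contact_force: [0.5, 1.1, 1.8]
opening: 0.0004
```

>>> jog_arm(deltas=[0,0,0.3,0,0,0,-0.3,0.3,0.3,0,0,0,-0.6,0.6,0.3,0,0,0,-0.9,0.9,0.3,0,0,0,-0.9,0.9,0.3,0,0,0])

```text
time: 8.63
tool_pos: [0.5185, 0.1114, 0.2554]
tool_rot: [-3.138, -0.002, 1.415]
contact_force: [1.9, 0.1, 0.2]
opening: 0.0005
```

>>> jog_arm(deltas=[-0.3,0.4,0,0,0,0,-0.6,0.8,0,0,0,0,-0.9,1,0,0,0,0,-0.9,1,0,0,0,0,-0.9,1,0,0,0,0])

```text
time: 9.05
tool_pos: [0.4312, 0.2089, 0.2554]
tool_rot: [-3.141, -0.0, 1.415]
contact_force: [0.1, 0.1, -0.2]
opening: 0.0007
```

>>> jog_arm(deltas=[0,0,0,0,0,0,0,0,0,0,0,0,0,0,0,0,0,0,0,0,0,0,0,0,0,0,0,0,0,0])

```text
time: 9.47
tool_pos: [0.4341, 0.2064, 0.2545]
tool_rot: [-3.141, 0.0, 1.409]
contact_force: [-0.1, 0.8, 0.0]
opening: 0.0004
```

```bash
python3 - <<'E'
from h import *
o=robot.observe();print(o['time'],o['tool_pos'],o['contact_force'])
a=cv2.cvtColor(snap('top','t5'),cv2.COLOR_RGB2BGR)
b=cv2.cvtColor(snap('scene','s5'),cv2.COLOR_RGB2BGR)
cv2.imwrite('pics/s5b.png',cv2.resize(np.vstack([a[100:340,130:450],b[50:290,60:380]]),(400,600)))
E
```

```text
9.4667 [0.43414821 0.20636961 0.25454425] [-1.28510853e-01  7.64566814e-01  6.23442505e-04]
```

View pics/s5b.png

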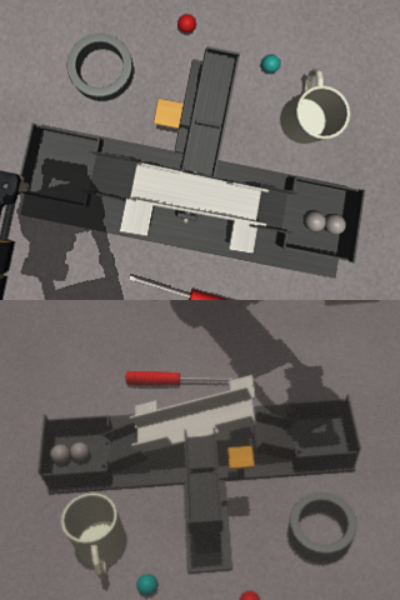

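Both balls are in the right tray (top view, about (316,221) and (336,224)). The gate still slopes right, the pad is back up, and the mug, tape and screwdriver look undisturbed.

```bash
python3 -c "
from cell import robot
print(robot.hand_in())"
```

```text
the job is handed in; nothing more can be done
None
```

The job is done and handed in at about 9.6 s: both steel balls are in the right tray. I pressed the raised right tab so the gate tipped over to the right. I then pressed the brass pad fully down for about 2 s and let go.

- **Final pictures:** Both cameras show the two balls in the right tray, the gate still sloping right, and the pad back up. The mug, tape and screwdriver look undisturbed, judged by eye. The arm was clear of everything.
- **Forces:** The highest I saw was about 9 N, at the pad, and that was read only at the end of each move.
- **One slip:** A sideways move was refused because I had miscounted its numbers, so the next descent happened over the gate instead of the pad. The fingertips stopped at about 0.15 m, above everything there. The force reading stayed near zero, and I raised the arm and redid the move.

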